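Lift test of a locked-up cutting forme

ROBOT

A 6-joint arm with a two-finger parallel gripper is mounted at the origin on the work surface. World frame = base frame: x ahead of the robot, y to its left, z up, the work surface at z = 0. Lengths are in mm, angles in rad, forces in N, time in s.
With the tool pointing down it reaches from about 350 to 975 mm from the base axis. Payload 7.1 kg.
Tool frame: the origin (TCP) lies between the finger pads, 19 mm behind the fingertips; this is the grasp point; z points along the fingers, y is the line along which they close (so a half turn about z gives the same grasp; the last joint's range is limited). The gripper opens to 88 mm and grips with 3 to 60 N. Pads are 20 mm wide; open, the fingers measure 115 mm over their backs; the gripper's body (75 mm by 178 mm) begins 61 mm behind the grasp point.
Start: joints at [1.081, 0.423, 1.63, -0, 1.089, -0.019], TCP at [283.467, 557.002, 241.375] pointing down, gripper open.
Joint ranges: [-3, 3], [-0.9, 2.11], [0.09, 2.58], [-1.31, 4.45], [0.11, 2.69], [-2.54, 2.54]. Speed limits (rad/s): [2.39, 2.39, 3.01, 3.14, 3.14, 3.14].

INTERFACE

Orientations are given as a rotation vector (axis times angle).
In Python, from workcell import ctrl, viewer, ticket, models gives the robot as it stands.
- The arm moves only by the tool play_rows, never from a script. Its arguments are lists of equal length, an entry for each row: "dp": the shift along the world's x, y, z in mm, a list of three; "yaw": the turn about the world's z in degrees. In form: {"dp": [[tx, ty, tz], ...], "yaw": [yaw, ...]}. A call has 1 to 8 rows; each row shifts and turns the commanded pose from where the row before left it; what a row does not reach is not made up. A row lasts 1/12 s, in which the tool goes at most 41.7 mm and 7.16 degrees, less where a joint would pass 70% of its speed; a pose out of reach is approached as far as the arm can. A call is refused whole if a number of a shift passes 41.7 or a number of a turn 7.16, either way. A call with a gripper value outside its range is refused whole. "gripper" is the closure, from 0 (fully open) to 1 (shut), set as the call begins (left out, the last holds). The fingers move at their own pace and stop on an object; the grip force is fixed at half the most. Time passes only in rows, so rows that do not move let the fingers close. It gives the time, the measured TCP pose, the force, the opening and the grip force at its end, in the units of the state.
- ctrl.get_obs(): the state, without advancing time (a new reading comes with each control period).
- viewer.get_image(name): name is "side" or "top" or "wrist"; returns a dict with "pixels" (420x560x3 uint8, red, green, blue), "range_z" (420x560 float32, mm along the optical axis (not along the pixel's ray), 0 where there is no reading), "fx", "fy", "cx", "cy" (pixels), "dist_coeffs" ([k1, k2, p1, p2, k3] as OpenCV has them; the pictures are not rectified), "T" (4x4, takes a point from camera to world coordinates); the wrist camera has in their place "hand_eye" (4x4, takes a point from camera to tool coordinates, whose origin is the TCP and whose axes are the flange's). Camera axes: x right, y up, looking along -z (the intrinsics and any distortion apply to the point x, -y, -z); pixel columns grow to the right and rows downward; lengths in mm; the calibration is good to about 2 mm. A picture is of the moment at which its call begins: read the wrist's pose just before it.
- ticket.close_job(): hands the job in; it is judged then, once.
Trained networks look in a picture, given as the dict that the camera call returned (one of the last four; its "shot" number tells which), for a name from the list of things; names that differ only in an ending like _2 or _b are one class to them, and where a whole thing is asked for, a point or a joint stands for the part that bears it (a point fixed in the world has none). Each returns a list of dicts, best first, with "conf" (0 to 1); they miss things now and then, are a little off and sometimes report something else, mostly with a low value. They report only what shows in the picture. A call takes as long as a camera call.
- models.look_for(picture, name): "bbox" ([centre column, centre row, width, height] in pixels, round what is visible of it).
- models.landmark_of(picture, name): "location" ([column, row] in pixels: a listed point, or the origin of a listed thing).
The state is a dict: "t": time; "qpos": joint angles; "qvel": joint speeds; "joint_torque": joint torques, N m; "ee_pos": TCP position; "orientation": TCP orientation; "ft_force": force on the tool from outside, world axes, zero at the start; "moment": the same for the moment, N m; "width": finger opening in mm; "grasp_force": force on a finger pad.
Only numpy, scipy, OpenCV 4.12 (cv2) and the standard library are available. Lean on these libraries where they do the work, as an engineer would, in place of code of your own. Each camera call takes 0.05 s, during which the arm holds its last target. There are 200 camera calls.

TASK

Test the locked-up cutting forme for lift: take the hardwood wedge by its thick butt, lay it flat on the steel plate with the thin end towards the notch under the front rail of the chase, and ease it in until the whole front edge of the chase just comes clear of the plate, about 3 mm. Keep the chase square against the stop bar behind it with its rear edge down, carry it on the wedge alone and not with the gripper, and leave everything else on the bench where it is. Finish like that, still gripping the wedge under the chase so that a colleague can try whether anything in the forme is loose: do not let go or draw it out.

Things in the scene. Friction and masses are not known exactly. Their poses are not given: they have to be found in the camera images.
- plate: Imposing plate: ground steel, fixed on the bench, 340 (x) x 290 (y) x 10 mm. Origin: centre of its underside, on the bench; upper face 10 mm higher. +x points away from the robot (turned up to 15 degrees). A fixed steel stop bar, 16 x 270 mm, 14 mm high above the plate, runs along the far edge; its near face is at x = +153.5 mm.
- chase: Cutting forme: aluminium frame (chase) 190 (x) x 220 (y) x 18 mm, rails 20 mm wide, with die board, rules (tops at 24 mm), wood furniture, steel quoins locked in: one rigid part, 0.7-0.95 kg, centre of mass near the middle. Loose, flat on the plate, 0.5 mm from the stop bar. Origin: centre of underside; x as the plate's. Lifted in front it pivots on its rear edge, half its weight on the wedge.
- chase_lip (a point): Middle of the lower front edge of the rail above the notch: chase frame -95, 0, +8 mm; the wedge's slope lifts the chase here. The notch is cut in the underside of the front (-x) rail, 60 mm wide (y = -30 to +30), 8 mm high, through the 20 mm rail; behind it the frame is open, top and bottom, for 26 mm more (70 mm wide), up to the die board.
- chase_fl (a point): Underside of the chase at its front left corner (chase frame -95, +110, 0 mm); 10 mm above the plate's origin when it lies flat.
- chase_fr (a point): Underside of the chase at its front right corner (chase frame -95, -110, 0 mm).
- wedge: Brown hardwood wedge, loose, flat on the bench left or right of the plate: 128 x 30 mm, 50 g. Origin: middle of its underside; +x to the thin end (away from the robot at the start, turned up to 30 degrees). Butt: a block 40 mm long, 26 mm high (x = -64 to -24 mm); then the upper face slopes down 1 in 4 over 88 mm to a thin end 4 mm high.
- wedge_tip (a point): Middle of the lower edge of the thin end: wedge frame +64, 0, 0 mm. With the wedge flat on the plate, its slope first meets the notch edge when the thin end is 16 mm past the front face of the chase; each further 4 mm raises the front edge by about 1 mm (3 mm at 28 mm in).
- wedge_grip (a point): Where to take the wedge, across its 30 mm width from above: middle of the butt, wedge frame -44, 0 mm, 18 mm above the underside.
- furniture: Bystander, loose: straight wood block without taper, same wood, 128 x 30 x 26 mm, origin under its centre. The wedge, this block, the planer and the quoin key lie one in each of four places, two left and two right of the plate.
- planer: Bystander, loose: planer, a light wood block 110 x 55 x 36 mm with felt underneath, origin under its centre.
- quoin_key: Bystander, loose: steel T-shaped quoin key lying flat, 105 x 70 x 12 mm, origin near the middle of its shaft.
- spare_quoin: Bystander, loose: steel quoin 46 x 22 x 16 mm on the front left corner of the plate, origin under its centre.
- loupe: Bystander, loose: black folding loupe 36 x 36 x 40 mm on the front right corner of the plate, origin under its centre.

How it is judged (in metres and radians):
At the end, for the whole second after the job is handed in: Chase: front corners 1.5-6 mm above the plate, middle under 3.5, rear bearing on it (over 1 N), within 4 mm, 0.03 rad of its place, robot not touching it; wedge flat, 10 mm into the notch, bearing over 1 N, butt gripped (over 3 N, TCP within 38 mm); all still; bystanders moved under 30 mm (z of chase_fl in the frame of plate between 0.0115 and 0.016 m and z of chase_fr in the frame of plate between 0.0115 and 0.016 m and z of each of chase, wedge in the frame of plate below 0.0135 m and contact force between chase and plate above 1 N and contact force between wedge and chase above 1 N and contact force between the fingers and wedge above 3 N and distance between the grasp point and wedge_grip below 0.038 m and contact force between each of the arm, the fingers and chase below 0.3 N and angle between wedge's own z axis and vertical below 0.07 rad and z of wedge in the frame of plate above 0.0075 m and x of wedge_tip in the frame of chase above -0.085 m and y of wedge_tip in the frame of chase between -0.03 and 0.03 m and x of chase in the frame of plate above 0.054 m and angle between the y axis of chase and the y axis of plate, either way round below 0.03 rad and linear speed of each of chase, wedge below 0.01 m/s and distance of each of furniture, planer, quoin_key, spare_quoin, loupe from where it was at the start of the episode below 0.03 m); the arm keeps its last pose, push and grip.
It fails at once if the front edge of the chase is driven up more than 10 mm off the plate (z of any of chase_fl, chase_fr in the frame of plate above 0.02 m).
It fails at once if one of the bystanders is moved more than 30 mm (distance of any of furniture, planer, quoin_key, spare_quoin, loupe from where it was at the start of the episode above 0.03 m).
It also fails if it takes over 40 s, if anything falls off the work surface, if the arm or the gripper's body presses on something with over 40 N, if the wrist force passes 120 N, or if a joint passes its speed limit or range.

## Working session

There is one attempt and no reset: what is moved stays moved. The work goes in short steps, Python scripts to look and compute and a tool call to move; the robot and the scene stay as the last step left them, time stands still between calls to the robot, and variables do not carry over. Pictures are saved under pics/ and viewed, at most 10 in all, crops included, and the job is handed in when it is done.

Besides the shell and the picture viewer there is one more tool, called after "Request:" as a command line: name --pt "numbers of a row" for each row, then --argument value for the rest. play_rows: Moves the arm, as the interface text tells. Its arguments: {"type":"object","properties":{"dp":{"type":"array"},"yaw":{"type":"array"},"gripper":{"type":"number"}},"required":["dp","yaw"]}

```bash
mkdir -p pics; cat > h.py <<'E'
import numpy as np, cv2
from workcell import ctrl, viewer, ticket, models
from scipy.spatial.transform import Rotation as R
def shot(name):
    o=ctrl.get_obs(); p=viewer.get_image(name)
    if name=="wrist":
        B=np.eye(4); B[:3,:3]=R.from_rotvec(o["orientation"]).as_matrix(); B[:3,3]=o["ee_pos"]
        p["W"]=B@np.array(p["hand_eye"])
    else: p["W"]=np.array(p["T"])
    return p
def ray(p,uv):
    K=np.array([[p["fx"],0,p["cx"]],[0,p["fy"],p["cy"]],[0,0,1.]])
    n=cv2.undistortPoints(np.array(uv,float).reshape(-1,1,2),K,np.array(p["dist_coeffs"],float))[:,0]
    return np.c_[n[:,0],-n[:,1],-np.ones(len(n))]
def on_z(p,uv,z):
    d=ray(p,uv)@p["W"][:3,:3].T; c=p["W"][:3,3]
    return c+d*((z-c[2])/d[:,2])[:,None]
def cloud(p):
    r=p["range_z"]; v,u=np.mgrid[:r.shape[0],:r.shape[1]]
    d=ray(p,np.c_[u.ravel(),v.ravel()])*r.reshape(-1,1)
    return (d@p["W"][:3,:3].T+p["W"][:3,3]).reshape(r.shape+(3,))
def save(p,n): cv2.imwrite("pics/"+n,cv2.cvtColor(p["pixels"],cv2.COLOR_RGB2BGR))
E
cat > a.py <<'E'
from h import *
zs=dict(plate=0,chase=10,chase_lip=18,chase_fl=10,chase_fr=10,wedge=0,wedge_tip=0,wedge_grip=18,furniture=0,planer=0,quoin_key=0,spare_quoin=10,loupe=10)
for c in ("top","side"):
    p=shot(c); save(p,c+"0.png"); print(c,p["W"][:3,3].round())
    for n,z in zs.items():
        print(n,[(round(m["conf"],2),np.round(m["location"]).tolist(),on_z(p,m["location"],z)[0].round(1).tolist()) for m in models.landmark_of(p,n)[:2]])
E
python3 a.py
```

```text
top [382.   0. 971.]
plate [(0.88, [292.0, 185.0], [644.0, -23.9, 0.0]), (0.18, [431.0, 240.0], [506.0, -334.9, 0.0])]
chase [(0.75, [283.0, 164.0], [692.2, -5.0, 10.0]), (0.62, [256.0, 250.0], [492.7, 60.7, 10.0])]
chase_lip [(0.77, [288.0, 201.0], [602.2, -13.3, 18.0])]
chase_fl [(0.9, [241.0, 218.0], [567.3, 94.5, 10.0]), (0.39, [333.0, 192.0], [620.2, -117.6, 10.0])]
chase_fr [(0.61, [337.0, 193.0], [619.3, -125.7, 10.0])]
wedge [(0.84, [436.0, 272.0], [435.2, -338.2, 0.0]), (0.38, [443.0, 292.0], [390.3, -352.0, 0.0])]
wedge_tip [(0.6, [431.0, 239.0], [508.5, -335.1, 0.0])]
wedge_grip [(0.94, [444.0, 293.0], [386.9, -346.5, 18.0])]
furniture [(0.72, [444.0, 291.0], [390.7, -354.5, 0.0]), (0.59, [424.0, 191.0], [620.7, -327.5, 0.0])]
planer [(0.76, [135.0, 271.0], [454.0, 335.0, 0.0])]
quoin_key [(0.66, [132.0, 198.0], [623.1, 348.3, 0.0])]
spare_quoin [(0.61, [252.0, 250.0], [494.0, 70.2, 10.0])]
loupe [(0.57, [356.0, 231.0], [529.7, -163.4, 10.0])]
side [ 171. -718.  570.]
plate [(0.72, [315.0, 232.0], [641.1, -33.6, 0.0])]
chase [(0.58, [321.0, 217.0], [680.1, -1.4, 10.0])]
chase_lip [(0.61, [297.0, 228.0], [596.8, -23.1, 18.0])]
chase_fl [(0.89, [268.0, 210.0], [584.2, 95.5, 10.0]), (0.19, [191.0, 185.0], [459.6, 323.4, 10.0])]
chase_fr [(0.61, [332.0, 248.0], [628.6, -117.4, 10.0])]
wedge [(0.7, [312.0, 360.0], [433.3, -341.1, 0.0])]
wedge_tip [(0.78, [340.0, 339.0], [498.3, -328.3, 0.0])]
wedge_grip [(0.65, [289.0, 362.0], [391.1, -337.4, 18.0])]
furniture [(0.82, [394.0, 317.0], [613.0, -335.7, 0.0])]
planer [(0.71, [190.0, 189.0], [454.6, 323.8, 0.0])]
quoin_key [(0.47, [244.0, 168.0], [643.1, 368.0, 0.0])]
spare_quoin [(0.48, [240.0, 224.0], [493.2, 71.8, 10.0])]
loupe [(0.8, [302.0, 274.0], [527.0, -158.8, 10.0]), (0.62, [330.0, 252.0], [619.4, -126.4, 10.0])]
```

View pics/top0.png

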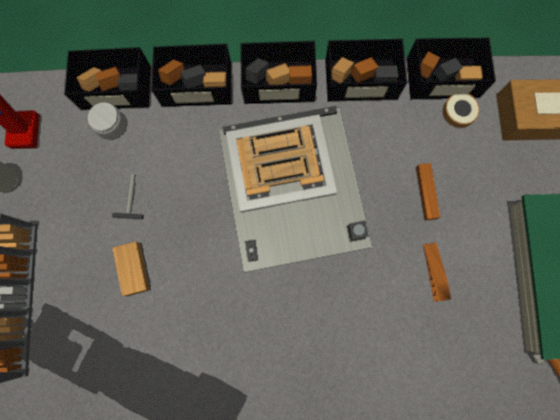

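```bash
python3 - <<'E'
from h import *
o=ctrl.get_obs(); print({k:np.round(v,3).tolist() for k,v in o.items()})
Rm=R.from_rotvec(o["orientation"]).as_matrix(); print(Rm.round(3))
p=shot("wrist"); print(np.array(p["hand_eye"]).round(2),p["fx"])
p=shot("top"); C=cloud(p)
# plate surface, and wedge from depth
def rect(m,n):
    pts=C[m][:,:2].astype(np.float32); (c,s,a)=cv2.minAreaRect(pts); print(n,len(pts),np.round(c,1),np.round(s,1),round(a,2))
x,y,z=C[...,0],C[...,1],C[...,2]
print("plate z",np.median(z[(abs(y)<60)&(x>480)&(x<570)]))
m=(abs(y+340)<60)&(x>330)&(x<530)
rect(m&(z>3),"wedge"); rect(m&(z>23),"butt"); print(z[m].max())
rect((z>14)&(x>550)&(x<800)&(abs(y)<140)&(z<40),"chase+bar")
rect((z>6)&(z<60)&(x>450)&(x<850)&(abs(y)<215),"plate")
E
```

```text
{'t': 1.4, 'qpos': [1.081, 0.423, 1.63, 0.0, 1.089, -0.019], 'qvel': [0.001, 0.001, 0.0, 0.001, 0.001, 0.0], 'joint_torque': [-0.002, -54.457, -27.404, 0.064, 0.017, 0.0], 'ee_pos': [283.443, 557.01, 241.357], 'orientation': [-0.733, -3.055, 0.0], 'ft_force': [0.698, -0.731, -0.409], 'moment': [0.001, 0.014, 0.002], 'grasp_force': 0.0, 'width': 87.887}
[[-0.891  0.454 -0.   ]
 [ 0.454  0.891 -0.   ]
 [ 0.    -0.    -1.   ]]
[[  -0.      0.97    0.26   69.35]
 [   1.      0.     -0.     -0.23]
 [  -0.      0.26   -0.97 -142.01]
 [   0.      0.      0.      1.  ]] 372.9796820579909
plate z 10.954556507710663
wedge 1647 [ 430. -340.] [119.8 199.2] 90.0
butt 393 [ 404.3 -338.6] [66.3 33.1] 5.96
31.343017469318283
chase+bar 8077 [ 6.755e+02 -2.000e-01] [277.8 249.5] 89.69
plate 20086 [ 6.505e+02 -1.000e-01] [399.  429.7] 0.0
```

Request:
play_rows --pt "16 -37 0" --pt "16 -37 0" --pt "16 -37 0" --pt "16 -37 0" --pt "16 -37 0" --pt "16 -37 0" --pt "16 -37 0" --pt "16 -37 0" --yaw '[-6.3,-6.3,-6.3,-6.3,-6.3,-6.3,-6.3,-6.3]'

```text
t: 2.17
ee_pos: [411.9, 259.3, 241.6]
orientation: [1.97, 2.447, 0.001]
ft_force: [0.1, 0.6, 0.6]
width: 87.8
grasp_force: 0.0
```

Request:
play_rows --pt "2 -40 0" --pt "2 -40 0" --pt "2 -40 0" --pt "2 -40 0" --pt "2 -40 0" --pt "2 -40 0" --pt "2 -40 0" --pt "2 -40 0" --yaw '[-6.3,-6.3,-6.3,-6.3,-6.3,-6.3,-6.3,-6.3]'

```text
t: 2.83
ee_pos: [427.3, -60.9, 241.8]
orientation: [2.824, 1.375, 0.001]
ft_force: [1.1, -0.0, 0.2]
width: 87.9
grasp_force: 0.0
```

Request:
play_rows --pt "-2 -40 -5" --pt "-2 -40 -5" --pt "-2 -40 -5" --pt "-2 -40 -5" --pt "-2 -40 -5" --pt "-2 -40 -5" --pt "-2 -40 -5" --pt "0 0 0" --yaw '[-6.3,-6.3,-6.3,-6.3,-6.3,-6.3,-6.3,0]'

```text
t: 3.5
ee_pos: [413.3, -345.1, 206.0]
orientation: [3.132, 0.207, 0.002]
ft_force: [0.0, 0.1, -0.5]
width: 87.9
grasp_force: 0.0
```

```bash
cat > b.py <<'E'
from h import *
o=ctrl.get_obs(); Rm=R.from_rotvec(o["orientation"]).as_matrix()
print(o["ee_pos"].__class__,np.round(o["ee_pos"],1),"yaw x",np.degrees(np.arctan2(Rm[1,0],Rm[0,0])).round(2),np.round(o["qpos"],2),o["t"],np.round(o["ft_force"],1))
p=shot("wrist"); save(p,"w1.png")
for n,z in dict(wedge=0,wedge_tip=0,wedge_grip=18).items():
    print(n,[(round(m["conf"],2),np.round(m["location"]).tolist(),on_z(p,m["location"],z)[0].round(1).tolist()) for m in models.landmark_of(p,n)[:2]])
C=cloud(p); x,y,z=C[...,0],C[...,1],C[...,2]
print("bench",np.median(z[z<8]))
q=p["pixels"].astype(int); br=((q[...,0]-q[...,2])>35)
r=(p["range_z"]>0)&(abs(y+340)<60)&(x>330)&(x<530)
for nm,m in (("brown",br&r),("top",br&r&(z>22)),("sl",br&r&(z<20))):
    l,st=cv2.connectedComponentsWithStats(m.astype(np.uint8))[1:3]
    k=1+st[1:,4].argmax(); P=C[l==k]; c,s,a=cv2.minAreaRect(P[:,:2].astype(np.float32)); print(nm,len(P),np.round(c,1),np.round(s,1),round(a,2),"z",np.percentile(P[:,2],[2,50,98]).round(1))
E
python3 b.py
```

```text
<class 'numpy.ndarray'> [ 413.3 -345.1  206. ] yaw x 7.56 [-0.72  0.34  1.85 -0.    0.94  0.72] 3.5 [ 0.   0.1 -0.5]
wedge [(0.59, [272.0, 160.0], [439.7, -337.2, 0.0])]
wedge_tip [(0.59, [272.0, 90.0], [501.7, -329.2, 0.0])]
wedge_grip [(0.75, [269.0, 213.0], [393.5, -340.4, 18.0]), (0.21, [273.0, 90.0], [501.6, -330.3, 18.0])]
bench -1.359502881443376
brown 4931 [ 433.3 -335.8] [138.4  33.3] 6.21 z [-0.4 17.8 25.6]
top 3802 [ 434.3 -370.3] [59.4 30.8] 67.85 z [290.2 293.3 295.3]
sl 2745 [ 458.2 -334.4] [88.6 31.1] 6.8 z [-0.6 11.  19.6]
```

View pics/w1.png

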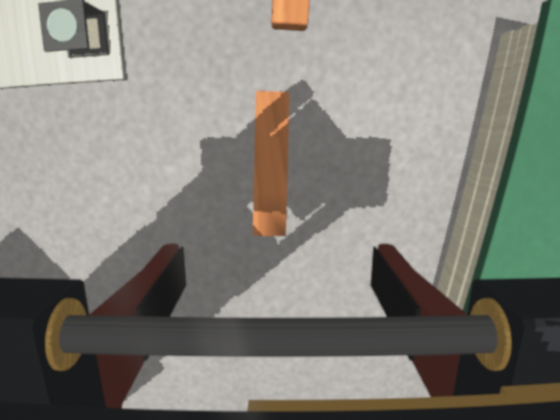

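Request:
play_rows --pt "-5 1 -28" --pt "-5 1 -28" --pt "-5 1 -28" --pt "-4 1 -28" --pt "0 0 -20" --pt "0 0 0" --yaw '[-1,0,0,0,0,0]'

```text
t: 4.2
ee_pos: [392.7, -331.8, 71.5]
orientation: [-3.131, -0.199, 0.007]
ft_force: [-0.4, -0.1, -0.3]
width: 87.6
grasp_force: 0.0
```

```bash
sed -i 's/w1.png/w2.png/' b.py; python3 b.py
```

```text
<class 'numpy.ndarray'> [ 392.7 -331.8   71.5] yaw x 7.27 [-0.72  0.53  1.96  0.    0.65  0.72] 4.2 [-0.4 -0.1 -0.3]
wedge [(0.63, [295.0, 157.0], [438.4, -335.6, 0.0])]
wedge_tip [(0.67, [298.0, 37.0], [502.4, -328.7, -0.0])]
wedge_grip [(0.64, [292.0, 241.0], [394.4, -339.8, 18.0])]
bench -1.3280578531298772
brown 13888 [ 432.  -338.3] [142.3  34.5] 5.87 z [ 2.5 17.9 25.5]
top 4993 [ 400.1 -340.2] [53.3 30.1] 6.16 z [22.3 24.4 25.8]
sl 7791 [ 466.2 -334.2] [73.3 33.4] 5.93 z [ 2.1 11.3 19.6]
```

Request:
play_rows --pt "0 -3 -12" --pt "0 -2 -12" --pt "0 0 0" --pt "0 0 0" --yaw '[-0.8,0,0,0]'

```text
t: 4.73
ee_pos: [394.0, -339.8, 49.7]
orientation: [-3.136, -0.173, 0.002]
ft_force: [-1.0, 0.4, 0.2]
width: 88.5
grasp_force: 0.0
```

Request:
play_rows --pt "0 0 -10" --pt "0 0 -10" --pt "0 0 -7" --pt "0 0 0" --pt "0 0 0" --yaw '[0,0,0,0,0]'

```text
t: 5.15
ee_pos: [394.0, -339.6, 22.6]
orientation: [-3.136, -0.173, 0.002]
ft_force: [-0.2, 0.5, 0.2]
width: 87.7
grasp_force: 0.0
```

Request:
play_rows --pt "0 0 0" --pt "0 0 0" --pt "0 0 0" --pt "0 0 0" --pt "0 0 0" --pt "0 0 0" --pt "0 0 0" --pt "0 0 0" --yaw '[0,0,0,0,0,0,0,0]' --gripper 1

```text
t: 5.82
ee_pos: [394.5, -340.0, 23.4]
orientation: [3.137, 0.173, 0.0]
ft_force: [0.0, 0.7, 0.2]
width: 38.0
grasp_force: 0.0
```

Request:
play_rows --pt "0 0 0" --pt "0 0 0" --pt "0 0 0" --pt "0 0 0" --pt "0 0 0" --pt "0 0 0" --yaw '[0,0,0,0,0,0]'

```text
t: 6.32
ee_pos: [394.5, -340.0, 23.4]
orientation: [3.137, 0.173, 0.0]
ft_force: [-1.1, 0.6, 0.1]
width: 29.8
grasp_force: 30.0
```

Request:
play_rows --pt "0 0 15" --pt "0 0 32" --pt "0 10 40" --pt "4 30 40" --pt "7 40 0" --pt "7 40 0" --pt "7 40 0" --pt "7 40 0" --yaw '[0,0,0,1,1,1,1,1]'

```text
t: 6.98
ee_pos: [425.7, -143.5, 144.0]
orientation: [3.126, 0.31, 0.001]
ft_force: [1.0, -0.7, -0.3]
width: 29.6
grasp_force: 30.0
```

Request:
play_rows --pt "7 40 0" --pt "0 30 0" --pt "0 20 0" --pt "0 0 0" --pt "0 0 0" --pt "0 0 0" --yaw '[0,0,0,0,0,0]'

```text
t: 7.48
ee_pos: [432.9, -55.5, 143.6]
orientation: [3.126, 0.31, 0.0]
ft_force: [0.7, 0.5, -1.2]
width: 29.9
grasp_force: 30.0
```

```bash
cat > c.py <<'E'
from h import *
import sys
o=ctrl.get_obs(); Rm=R.from_rotvec(o["orientation"]).as_matrix()
print(np.round(o["ee_pos"],1),"yaw x",np.degrees(np.arctan2(Rm[1,0],Rm[0,0])).round(2),o["t"],np.round(o["ft_force"],1),o["grasp_force"])
for cam in ("wrist","top","side"):
    p=shot(cam); save(p,f"{cam}_{sys.argv[1]}.png"); print(cam)
    for n,z in dict(chase_lip=18,chase_fl=10,chase_fr=10,chase=10,plate=0,wedge_tip=o["ee_pos"][2]-23.4,wedge_grip=o["ee_pos"][2]-5.4).items():
        print(n,[(round(m["conf"],2),np.round(m["location"]).tolist(),on_z(p,m["location"],z)[0].round(1).tolist()) for m in models.landmark_of(p,n)[:1]])
E
python3 c.py 3
```

```text
[432.9 -55.5 143.6] yaw x 11.34 7.4833 [ 0.7  0.5 -1.2] 29.966627061367035
wrist
chase_lip []
chase_fl []
chase_fr []
chase []
plate []
wedge_tip [(0.67, [278.0, 21.0], [538.0, -35.0, 120.2])]
wedge_grip [(0.67, [278.0, 282.0], [432.3, -55.8, 138.2])]
top
chase_lip [(0.83, [290.0, 203.0], [596.1, -17.9, 18.0])]
chase_fl [(0.73, [251.0, 255.0], [483.6, 71.7, 10.0])]
chase_fr [(0.81, [336.0, 191.0], [623.8, -123.5, 10.0])]
chase [(0.92, [281.0, 163.0], [693.4, 0.1, 10.0])]
plate [(0.84, [290.0, 185.0], [644.1, -20.0, 0.0])]
wedge_tip [(0.46, [302.0, 222.0], [535.1, -38.9, 120.2])]
wedge_grip []
side
chase_lip [(0.79, [296.0, 228.0], [594.4, -21.7, 18.0])]
chase_fl [(0.86, [272.0, 211.0], [588.6, 86.7, 10.0])]
chase_fr [(0.9, [331.0, 251.0], [622.0, -125.8, 10.0])]
chase [(0.75, [325.0, 213.0], [697.8, 10.2, 10.0])]
plate [(0.88, [315.0, 231.0], [642.6, -29.6, 0.0])]
wedge_tip [(0.6, [276.0, 199.0], [538.1, -34.5, 120.2])]
wedge_grip [(0.87, [233.0, 212.0], [427.3, -61.3, 138.2])]
```

View pics/wrist_3.png

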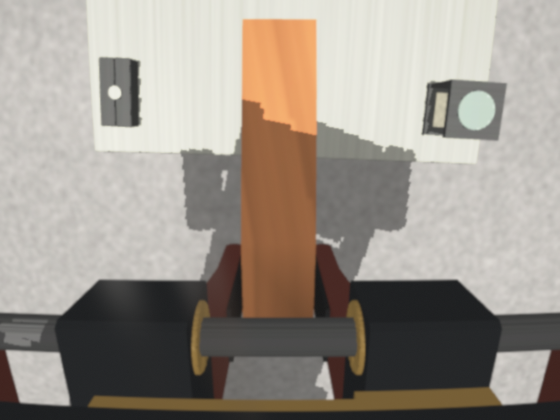

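Request:
play_rows --pt "30 6 0" --pt "24 5 0" --pt "0 0 0" --pt "0 0 0" --pt "0 0 0" --yaw '[0,0,0,0,0]'

```text
t: 9.1
ee_pos: [485.7, -44.0, 143.2]
orientation: [-3.126, -0.31, 0.003]
ft_force: [-0.2, -0.0, 0.6]
width: 29.8
grasp_force: 30.0
```

```bash
python3 c.py 4 | head -9
```

```text
[485.7 -44.  143.2] yaw x 11.34 9.1 [-0.2 -0.   0.6] 29.966583251953125
wrist
chase_lip [(0.66, [276.0, 277.0], [432.1, -53.1, 18.0])]
chase_fl [(0.8, [113.0, 40.0], [581.8, 92.9, 10.0])]
chase_fr [(0.94, [422.0, 49.0], [617.9, -120.6, 10.0])]
chase []
plate []
wedge_tip [(0.96, [278.0, 18.0], [591.7, -23.0, 119.8])]
wedge_grip [(0.82, [277.0, 281.0], [485.3, -44.2, 137.8])]
```

View pics/wrist_4.png

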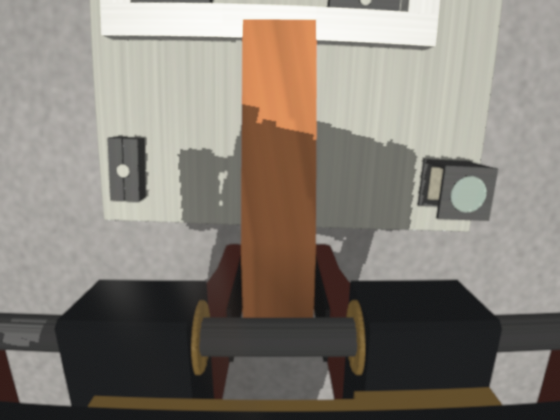

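```bash
python3 - <<'E'
from h import *
p=shot("wrist"); g=cv2.cvtColor(p["pixels"],cv2.COLOR_RGB2GRAY).astype(int)
for c in (120,160,230,330,380,420): print(c,g[2:60:2,c].tolist())
def edge(cols,r0,r1,s):
    out=[]
    for c in cols:
        k=cv2.GaussianBlur(g[:,c-2:c+3].mean(1).astype(np.float32)[:,None],(1,5),0)[:,0]
        d=s*np.gradient(k)[r0:r1]; out.append((c,r0+d.argmax()))
    return out
def ln(E,z):
    P=on_z(p,E,z)[:,:2]; l=cv2.fitLine(P.astype(np.float32),cv2.DIST_HUBER,0,.01,.01).ravel()
    a=np.degrees(np.arctan2(l[1],l[0]))%180; print("yaw",round(a-90,2),"pt",l[2:].round(1)); return l
cols=list(range(120,235,6))+list(range(325,430,6))
E=edge(cols,25,58,-1); print(E); lc=ln(E,10); ln(E,28)
E2=edge(list(range(112,180,5)),200,240,-1)+edge(list(range(416,440,4)),215,245,-1); print(E2); lp=ln(E2,10)
n=np.array([np.cos(np.radians(11.)),np.sin(np.radians(11.))]); print("front edge->chase",(lc[2:]-lp[2:])@n)
# left/right chase edges: row scans at rows 20..35
for r in (16,20,24,28,32): print(r,g[r,95:125].tolist(),g[r,425:450].tolist())
E
```

```text
120 [241, 240, 239, 239, 237, 239, 241, 239, 238, 239, 240, 241, 241, 243, 242, 241, 242, 233, 139, 104, 159, 187, 188, 188, 189, 189, 189, 189, 190]
160 [98, 149, 237, 244, 242, 244, 246, 245, 244, 245, 247, 246, 246, 247, 246, 246, 247, 242, 158, 107, 147, 192, 193, 193, 192, 193, 193, 193, 193]
230 [197, 200, 232, 248, 248, 247, 249, 249, 249, 248, 249, 250, 250, 250, 251, 251, 251, 251, 234, 125, 114, 167, 196, 196, 196, 196, 196, 196, 196]
330 [96, 96, 97, 124, 226, 246, 244, 246, 248, 247, 246, 246, 247, 248, 248, 249, 249, 249, 249, 249, 219, 110, 129, 184, 192, 192, 192, 192, 192]
380 [97, 97, 98, 96, 102, 187, 241, 242, 241, 244, 244, 243, 243, 244, 245, 244, 244, 245, 244, 244, 245, 224, 125, 113, 179, 198, 198, 200, 199]
420 [238, 238, 238, 239, 239, 240, 239, 240, 240, 238, 239, 241, 240, 239, 240, 243, 241, 240, 240, 239, 240, 240, 228, 129, 106, 156, 191, 193, 194]
[(120, np.int64(37)), (126, np.int64(37)), (132, np.int64(37)), (138, np.int64(37)), (144, np.int64(38)), (150, np.int64(37)), (156, np.int64(38)), (162, np.int64(38)), (168, np.int64(38)), (174, np.int64(38)
[... 1846 characters left out ...]
241, 241, 241] [241, 240, 240, 240, 240, 240, 239, 240, 239, 239, 235, 222, 201, 189, 186, 186, 187, 189, 193, 193, 192, 192, 191, 191, 194]
28 [193, 195, 193, 192, 195, 209, 227, 237, 240, 240, 241, 241, 241, 241, 241, 241, 242, 242, 242, 242, 242, 242, 242, 243, 243, 243, 243, 243, 243, 243] [239, 239, 239, 239, 239, 238, 238, 238, 238, 237, 230, 215, 195, 187, 187, 187, 188, 191, 193, 193, 192, 192, 192, 193, 195]
32 [194, 194, 194, 192, 193, 204, 225, 236, 239, 239, 240, 240, 240, 240, 240, 240, 240, 241, 241, 241, 241, 241, 241, 241, 241, 241, 242, 242, 242, 242] [242, 242, 242, 242, 242, 241, 241, 241, 240, 239, 229, 207, 190, 187, 187, 187, 189, 191, 193, 192, 193, 192, 191, 194, 197]
```

```bash
python3 - <<'E'
from h import *
p=shot("wrist"); P=on_z(p,[[100.5,28],[436.3,28]],28)[:,:2]
a=np.radians(9.38); n=np.array([np.cos(a),np.sin(a)]); t=np.array([-n[1],n[0]])
print("width",(P[0]-P[1])@t); mid=(P[0]+P[1])@t/2
e=np.array([600.9,-4.0])@n
lip=e*n+mid*t; print("lip",lip)
q=on_z(p,[[278.,18],[279.5,18]],ctrl.get_obs()["ee_pos"][2]-19.4)[:,:2]; T=ctrl.get_obs()["ee_pos"][:2]
print("tip n,t rel TCP",(q-T)@n,(q-T)@t,(lip-T)@n,(lip-T)@t, "edges",on_z(p,[[243,20],[316,20]],ctrl.get_obs()["ee_pos"][2]-19.4)[:,:2]-T)
for d in (125,118,80): print(d,lip-d*n)
E
```

```text
width 219.41738875303267
lip [602.63275204 -14.48942879]
tip n,t rel TCP [107.14760199 107.16785742] [3.23455184 2.63294063] 119.09432235090853 10.313395434275273 edges [[101.73570558  34.30968103]
 [107.49382342   5.53894688]]
125 [479.30411292 -34.8621255 ]
118 [486.21051671 -33.72125448]
80 [523.702423   -27.52795469]
```

Request:
play_rows --pt "-3 9 -10" --pt "0 1 -35" --pt "0 0 -32" --pt "0 0 -15" --pt "0 0 -8" --pt "0 0 -5" --pt "0 0 0" --pt "0 0 0" --yaw '[-1.8,0,0,0,0,0,0,0]'

```text
t: 11.07
ee_pos: [484.4, -34.2, 39.2]
orientation: [3.131, 0.261, 0.002]
ft_force: [0.4, -0.4, 0.9]
width: 29.8
grasp_force: 30.0
```

```bash
python3 c.py 5
```

```text
[484.4 -34.2  39.2] yaw x 9.52 11.0667 [ 0.4 -0.4  0.9] 29.966544806957245
wrist
chase_lip []
chase_fl [(0.8, [29.0, 7.0], [582.3, 92.9, 10.0])]
chase_fr [(0.8, [524.0, 9.0], [617.3, -122.3, 10.0])]
chase [(0.48, [524.0, 6.0], [618.6, -121.6, 10.0])]
plate [(0.34, [72.0, 204.0], [492.2, 74.0, 0.0])]
wedge_tip [(0.68, [278.0, 19.0], [590.7, -16.6, 15.8])]
wedge_grip [(0.93, [275.0, 280.0], [484.2, -33.4, 33.8])]
top
chase_lip [(0.64, [289.0, 202.0], [598.9, -14.8, 18.0])]
chase_fl [(0.98, [240.0, 214.0], [575.2, 96.2, 10.0])]
chase_fr [(0.74, [335.0, 192.0], [621.5, -120.6, 10.0])]
chase [(0.89, [280.0, 166.0], [686.2, 2.6, 10.0])]
plate [(0.58, [292.0, 184.0], [644.9, -24.0, 0.0])]
wedge_tip [(0.17, [253.0, 254.0], [484.6, 66.8, 15.8])]
wedge_grip []
side
chase_lip [(0.55, [297.0, 225.0], [604.0, -9.8, 18.0])]
chase_fl [(0.84, [269.0, 213.0], [579.2, 81.2, 10.0])]
chase_fr [(0.66, [329.0, 250.0], [619.3, -120.4, 10.0])]
chase [(0.76, [324.0, 216.0], [688.3, 0.7, 10.0])]
plate [(0.88, [314.0, 232.0], [639.5, -33.1, 0.0])]
wedge_tip [(0.81, [292.0, 229.0], [586.9, -16.4, 15.8])]
wedge_grip [(0.67, [254.0, 239.0], [483.6, -29.4, 33.8])]
```

View pics/side_5.png

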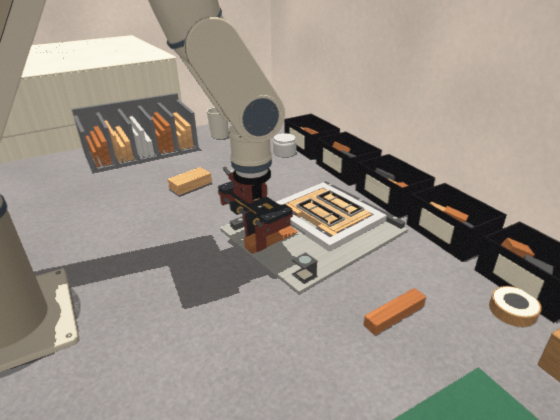

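Request:
play_rows --pt "0 0 -4" --pt "0 0 -1.5" --pt "0 0 0" --pt "0 0 0" --pt "0 0 0" --yaw '[0,0,0,0,0]'

```text
t: 12.68
ee_pos: [483.9, -34.1, 33.3]
orientation: [3.131, 0.261, 0.0]
ft_force: [-1.3, 0.4, 6.6]
width: 29.8
grasp_force: 30.0
```

Request:
play_rows --pt "0 0 -0.7" --pt "0 0 0" --pt "0 0 0" --pt "0 0 0" --yaw '[0,0,0,0]'

```text
t: 13.02
ee_pos: [483.9, -34.1, 33.3]
orientation: [3.131, 0.261, 0.001]
ft_force: [-3.3, 0.6, 17.0]
width: 29.8
grasp_force: 30.0
```

Request:
play_rows --pt "4 0.66 0.4" --pt "6 0.98 0" --pt "6 0.98 0" --pt "5 0.82 0" --pt "3 0.49 0" --pt "0 0 0" --pt "0 0 0" --yaw '[0,0,0,0,0,0,0]'

```text
t: 13.6
ee_pos: [505.8, -30.1, 33.0]
orientation: [-3.13, -0.261, 0.006]
ft_force: [-8.7, -0.5, 14.2]
width: 29.7
grasp_force: 30.0
```

```bash
cat > d.py <<'E'
from h import *
import sys
o=ctrl.get_obs(); n=np.array([.9866,.163]); t=np.array([-.163,.9866]); d=o["ee_pos"][:2]-[602.63,-14.49]
print(np.round(o["ee_pos"],1),"along",d@n,"tip in",d@n+107.4,"lat",d@t,"F n,t,z",o["ft_force"][:2]@n,o["ft_force"][:2]@t,o["ft_force"][2],"t",o["t"])
p=shot("wrist"); save(p,sys.argv[1]); g=cv2.cvtColor(p["pixels"],cv2.COLOR_RGB2GRAY).astype(np.float32); g=cv2.GaussianBlur(g,(5,5),0)
r0=int(sys.argv[2]) if len(sys.argv)>2 else 3
for c in (60,120,180,220,340,380,440,500): 
    k=g[r0:120,c]; gr=np.gradient(k); i=gr.argmin(); print(c,r0+i,gr[i].round(1),on_z(p,[[c,r0+i]],10)[0][:2]@n-(602.63*n[0]-14.49*n[1]))
E
python3 d.py w6.png
```

```text
[505.8 -30.1  33. ] along -98.09062225202959 tip in 9.309377747970416 lat 0.39327233602751815 F n,t,z -8.699416278201177 0.9673856612626204 14.198190320412168 t 13.6
60 48 -33.8 -0.20499155750815135
120 46 -36.2 -0.31066146113539617
180 44 -37.2 -0.07890721455453331
220 44 -38.8 -0.2873046896942242
340 44 -37.0 -0.16241794681172905
380 45 -34.4 -0.26685229818724565
440 46 -33.1 0.029925149842824794
500 49 -32.7 -0.1327083140472496
```

View pics/w6.png

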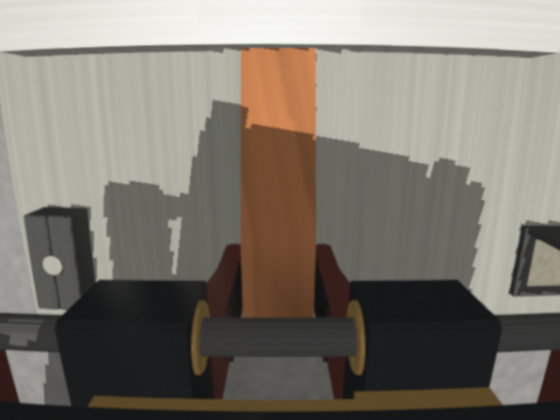

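Request:
play_rows --pt "2 0.3 0.5" --pt "3 0.5 0" --pt "3 0.5 0" --pt "3 0.5 0" --pt "2 0.3 0" --pt "0 0 0" --pt "0 0 0" --yaw '[0,0,0,0,0,0,0]'

```text
t: 14.23
ee_pos: [515.1, -28.2, 32.6]
orientation: [-3.129, -0.261, 0.018]
ft_force: [-16.2, -4.3, 16.1]
width: 30.1
grasp_force: 30.0
```

```bash
python3 d.py w7.png 30
```

```text
[515.1 -28.2  32.6] along -88.59193343547152 tip in 18.808066564528488 lat 0.7760329904782615 F n,t,z -16.691771436901256 -1.599428959492232 16.09669570491412 t 14.2333
60 71 -32.2 -0.4501984900937259
120 70 -32.7 -0.814149612891697
180 69 -36.4 -0.8843371595249891
220 68 -31.5 -0.6555298476115468
340 68 -32.2 -0.5343558857236985
380 69 -39.5 -0.6809942284725139
440 70 -33.5 -0.4840549271494865
500 72 -31.2 -0.3978901143797202
```

Request:
play_rows --pt "1 0.16 0.4" --pt "1.5 0.25 0.2" --pt "1.5 0.25 0.1" --pt "1 0.16 0" --pt "0 0 0" --pt "0 0 0" --yaw '[0,0,0,0,0,0]'

```text
t: 14.78
ee_pos: [522.7, -27.1, 32.6]
orientation: [-3.13, -0.261, 0.011]
ft_force: [-5.5, -1.4, -1.4]
width: 29.8
grasp_force: 30.0
```

```bash
cat >> d.py <<'E'
# relative heights: rail vs plate, left and right, depth
C=cloud(p)
o=ctrl.get_obs(); print("tool z",R.from_rotvec(o["orientation"]).as_matrix()[:,2].round(4),"grip",o["grasp_force"])
b=int(np.median([r0+np.gradient(g[r0:120,c]).argmin() for c in (120,180,380,440)]))
for c0,c1 in ((60,220),(340,500)):
    f=lambda a,e:(lambda P:np.median(P[P[:,2]<60][:,2]))(C[a:e,c0:c1].reshape(-1,3))
    print("rail-plate",f(b-14,b-6)-f(b+8,b+24), f(b-14,b-6))
D=C[:,262:296,:].reshape(-1,3); D=D[(D[:,2]<60)]; al=(D[:,:2]-[602.63,-14.49])@n
for lo,hi in ((-50,-40),(-40,-30),(-30,-20),(-20,-10),(-10,-3)):
    s=(al>lo)&(al<hi); print(lo,hi,s.sum(),np.median(D[s,2]) if s.any() else None)
E
python3 d.py w8.png 40
```

```text
[522.7 -27.1  32.6] along -80.95462237230898 tip in 26.44537762769103 lat 0.584083309695268 F n,t,z -5.665833627612021 -0.4662866795378029 -1.443367508356987 t 14.7833
60 92 -29.4 -1.420090206899772
120 90 -31.9 -1.2427206717964054
180 89 -35.2 -1.2340144148415675
220 88 -25.7 -0.9691705240518331
340 89 -25.0 -1.2574859227493107
380 89 -32.7 -1.0319833517446568
440 91 -31.6 -1.3293428160715166
500 92 -29.4 -0.9588782275941412
tool z [-6.9e-03  3.0e-04 -1.0e+00] grip 29.99513268470764
rail-plate 20.650735501919925 29.313290042600016
rail-plate 20.704163458273783 29.319144891764523
-50 -40 885 30.30336072028888
-40 -30 881 27.731713141946386
-30 -20 877 25.219390280078528
-20 -10 880 22.684503064823062
-10 -3 609 20.58092122300627
```

Request:
play_rows --pt "0.6 0.1 -0.2" --pt "0 0 0" --pt "0 0 0" --pt "0 0 0" --pt "0 0 0" --pt "0 0 0" --pt "0 0 0" --pt "0 0 0" --yaw '[0,0,0,0,0,0,0,0]'

```text
t: 15.5
ee_pos: [522.7, -27.1, 32.6]
orientation: [-3.13, -0.261, 0.013]
ft_force: [-8.4, -1.9, 3.2]
width: 30.2
grasp_force: 30.0
```

```bash
python3 d.py w9.png 40
```

```text
[522.7 -27.1  32.6] along -80.93201757149971 tip in 26.467982428500292 lat 0.5936912096757218 F n,t,z -8.564217219963428 -0.5357707020220444 3.2215876608670633 t 15.5
60 92 -29.4 -1.429027974906944
120 90 -31.8 -1.2503721547454916
180 89 -35.3 -1.2403468258112298
220 88 -25.7 -0.974781079731315
340 89 -25.1 -1.2603657951462992
380 89 -32.8 -1.0341307630005758
440 91 -31.7 -1.3299886562288066
500 93 -31.4 -1.3789937316726082
tool z [-8.e-03  3.e-04 -1.e+00] grip 29.997553825378418
rail-plate 20.638675805090443 29.29415658531292
rail-plate 20.634754460861117 29.284782045460332
-50 -40 879 30.21152746664498
-40 -30 880 27.754488908475196
-30 -20 886 25.255682663665894
-20 -10 881 22.70645602170231
-10 -3 604 20.590218862129518
```

View pics/w9.png

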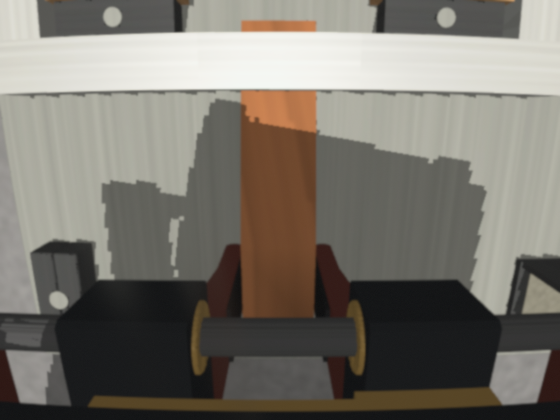

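The wedge runs through the notch, with its tip showing behind the rail at about (279, 22). The front edge is level at rows 88–93, lifted about 2.6 mm on both sides, and nothing is moving.

```bash
python3 -c "
from h import *
print(ticket.close_job())"
```

```text
the job is handed in; nothing more can be done
None
```

The job is handed in with the wedge flat in the notch, about 26 mm in and still gripped at 30 N; by wrist-camera depth the front edge of the chase is about 2.6 mm clear on both sides, and the hand-in gave no pass or fail verdict.

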